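# Press home the dop that is not seated

### The arm

A 6-joint arm with a two-finger parallel gripper is mounted at the origin on a cart in front of the work surface, level with it; the furniture and walls round the work are solid. World frame = base frame: x ahead of the robot, y to its left, z up, the work surface at z = 0. Lengths are in m, angles in degrees, forces in N, time in s.
With the tool pointing down it reaches from about 0.35 to 0.875 m from the base axis. Payload 4.2 kg.
Tool frame: the origin (TCP) lies on the centre line of the jaws, within the pads' length; the fingertips stand tip_reach ahead of it and the grasp point (between the pads) is the TCP (tip_reach is the distance from the TCP to the fingertips, in m); z points along the fingers, y is the line along which they close (so a half turn about z gives the same grasp; the last joint's range is limited). The gripper opens to 87 mm and grips with 3 to 60 N. Pads are 19 mm wide; open, the fingers measure 117 mm over their backs; the gripper's body (75 mm by 190 mm) begins 51 mm behind the grasp point.
Start: joints at [-51.36, 22.042, 0.453, 0, -68.411, -14.817], TCP at [0.252, -0.572, 0.242] pointing down, gripper open.
Joint ranges: [-179.83, 179.83], [-69.29, 118.12], [-61.27, 80.66], [-181.25, 117.63], [-171.15, -9.14], [-177.46, 177.46]. Speed limits (degrees/s): [159.86, 159.86, 180, 180, 180, 180].

### API

Orientations are given as a 3x3 rotation matrix whose columns are the frame's x, y, z axes.
In Python, from station import sense, capture, finish_job, tip_reach gives the robot as it stands.
- The arm moves only by the tool arm_command, never from a script. Its argument "deltas" is a list of rows, each a list of 7 numbers: the turn, a rotation vector about the tool's x, y, z in rad, then the shift along the tool's x, y, z in cm, then the closure, from -1 (fully open) to 1 (shut), so that 0 is half open. In form: [[rx, ry, rz, dx, dy, dz, hand], ...]. A call has 1 to 8 rows; each row is the pose to reach, as a shift and turn from the pose commanded when the call began, along the tool's axes at that moment; what a row does not reach only later rows make up. A row lasts 1/12 s, in which the tool goes at most 41.7 mm and 7.16 degrees, less where a joint would pass 70% of its speed; a pose out of reach is approached as far as the arm can. A call with a gripper value outside its range is refused whole. The fingers move at their own pace and stop on an object; the grip force is fixed at half the most. Time passes only in rows, so rows that repeat a pose let the fingers close. It gives the time, the measured TCP pose, the force, the opening and the grip force at its end, in the units of the state.
- sense(): the state, without advancing time (a new reading comes with each control period).
- capture(name): name is "scene" or "top" or "wrist"; returns a dict with "pixels" (480x640x3 uint8, blue, green, red), "fovy" (degrees; the focal length in pixels is half the picture's height over the tangent of half this angle, whatever the lens; pixels are square), "cx", "cy" (the principal point, pixels), "rvec" (rotation vector, rad) and "tvec" (3), from world to camera coordinates, as OpenCV has them. Camera axes: x right, y down, z forward; pixel columns grow to the right and rows downward; lengths in m; the calibration is good to about 2 mm. A picture is of the moment at which its call begins. There is no depth.
- finish_job(): hands the job in; it is judged then, once.
The state is a dict: "time_s": time; "joints": joint angles; "joint_velocities": joint speeds; "effort": joint torques, N m; "tcp_pos": TCP position; "ee_rot": TCP orientation; "wrist_force": force on the tool from outside, world axes, zero at the start; "moment": the same for the moment, N m; "gripper_width": opening from 0.0 (shut) to 1.0 (fully open); "gripper_force": force on a finger pad.
Only numpy, scipy, OpenCV 4.12 (cv2) and the standard library are available. Lean on these libraries where they do the work, as an engineer would, in place of code of your own. Each camera call takes 0.05 s, during which the arm holds its last target. There are 200 camera calls.

### The job

One of the six steel dops in the wooden holder is not fully home: bare shank shows between its collar and its socket (the long-necked dop is tall, but it is home). Press that one straight down gently with the fingertips until its collar rests on its socket, then withdraw. Do not lift it, do not touch the other five dops, and do not disturb the loose things round the holder.

Things in the scene. Friction and masses are not known exactly. Their poses are not given: they have to be found in the camera images.
- top_a (a point): centre of the flat 12 mm top of the dop that is NOT home, a short-necked one, 25 mm from the underside of its collar to its top. At the start 18 to 22 mm of bare shank shows between its collar and its socket, so its top is 71 to 75 mm above the worktop; fully home it is at 53 mm
- stem_a (a joint): how far that dop has slid down, in m: 0 to 0.004 at the start, 0.022 fully home, where its collar meets the socket and it stops dead; below 0 it has been pulled up. It slides stiffly, with about 3 N, and stays where it is left
- holder: fixed dark wooden plate 130 x 190 x 18 mm on the worktop, its origin at the centre of the underside, z up, y along its length. The six dops stand on it in two rows of three, 60 mm apart both ways, at x = -0.03 and 0.03, y = -0.06, 0 and 0.06 in its frame; which dop stands where varies
- socket_b: the long-necked dop, which is fully home and to be left alone, with its socket: origin at the socket's foot, on its axis, 18 mm above the worktop, z up. Sockets are black, 34 mm across at the foot, 28 mm above, 10 mm high. Its collar rests on the socket but its neck is 21 mm longer than the others', so its top is 74 mm above the worktop
- socket_c: a short-necked dop, fully home, to be left alone, with its socket (same sizes and origin as socket_b); its top is 53 mm above the worktop
- socket_d: a short-necked dop, fully home, to be left alone, with its socket (same sizes and origin as socket_b); its top is 53 mm above the worktop
- socket_e: a short-necked dop, fully home, to be left alone, with its socket (same sizes and origin as socket_b); its top is 53 mm above the worktop
- socket_f: a short-necked dop, fully home, to be left alone, with its socket (same sizes and origin as socket_b); its top is 53 mm above the worktop
- socket_a: the dop that is not home, with its socket (same sizes and origin as socket_b). Every dop is a plain steel turned part on a vertical axis: a 10 mm shank that slides in the socket, above it a collar 24 mm across and 5 mm thick, a 10 mm neck and a head 16 mm across
- loose_dop_1: small loose grey dop, 12 mm across, 33 mm high, standing on the worktop beside the holder; origin at the centre of its foot, z up
- loose_dop_2: small loose copper-tipped dop, 12 mm across, 33 mm high, standing on the worktop beside the holder; origin at the centre of its foot, z up
- oil_bottle: small loose white dropper bottle, 28 mm across, 67 mm high, standing near one end of the holder; origin at the centre of its foot, z up
- whetstone: loose oblong whetstone 28 x 100 x 14 mm lying near the other end of the holder; origin at the centre of its underside, long side along y
- stone_clamp: small loose dark clamp with a thumb screw, 14 x 64 x 11 mm, lying beyond the holder; origin at the centre of its underside, long side along y
Mind the look-alikes: they are no part of the job. What is shaped like the oil_bottle but red is not meant.

How it is judged (in metres and radians):
At the end, for the whole second after the job is handed in: the dop that stood proud is home: at most 2 mm of gap is left under its collar (joint above 0.020 m); the five loose things are within 10 mm of where they were and the three standing ones still upright (value of joint stem_a above 0.02 m and distance of each of loose_dop_1, loose_dop_2, oil_bottle, whetstone, stone_clamp from where it was at the start of the episode below 0.01 m and angle between each of loose_dop_1, loose_dop_2, oil_bottle's own z axis and vertical below 0.2 rad); the robot touches nothing.
It fails at once if another dop or its socket is touched with more than 1 N (contact force between any of the fingers, the arm and socket_b above 1 N or contact force between any of the fingers, the arm and socket_c above 1 N or contact force between any of the fingers, the arm and socket_d above 1 N or contact force between any of the fingers, the arm and socket_e above 1 N or contact force between any of the fingers, the arm and socket_f above 1 N).
It fails at once if the proud dop is pulled up by more than 3 mm beyond its highest start (value of joint stem_a below -0.003 m).
It fails at once if the proud dop and its socket are pressed with more than 35 N (contact force between any of the fingers, the arm and socket_a above 35 N).
It fails at once if a loose thing is shifted by more than 10 mm or a standing one tipped (distance of any of loose_dop_1, loose_dop_2, oil_bottle, whetstone, stone_clamp from where it was at the start of the episode above 0.01 m or angle between any of loose_dop_1, loose_dop_2, oil_bottle's own z axis and vertical above 0.2 rad).
It also fails if it takes over 35 s, if anything falls off the work surface, if the arm or the gripper's body presses on something with over 40 N, if the wrist force passes 120 N, or if a joint passes its speed limit or range.

## Working session

There is one attempt and no reset: what is moved stays moved. The work goes in short steps, Python scripts to look and compute and a tool call to move; the robot and the scene stay as the last step left them, time stands still between calls to the robot, and variables do not carry over. Pictures are saved under pics/ and viewed, at most 10 in all, crops included, and the job is handed in when it is done.

Besides the shell and the picture viewer there is one more tool, called after "Request:" by a JSON object that holds its "fn" and its "kwargs", one argument or row to a line. arm_command: Moves the arm, as the interface text tells. Its arguments: {"type":"object","properties":{"deltas":{"type":"array"}},"required":["deltas"]}

```bash
mkdir -p pics; cat > h.py <<'E'
import numpy as np, cv2
from station import sense, capture, tip_reach
def cam(c):
    R=cv2.Rodrigues(np.array(c["rvec"],float))[0]; t=np.array(c["tvec"],float).ravel()
    f=240/np.tan(np.radians(c["fovy"])/2); return R,t,f
def ray(c,u,v):
    R,t,f=cam(c); d=R.T@np.array([(u-c["cx"])/f,(v-c["cy"])/f,1]); return -R.T@t,d
def onz(c,u,v,z):
    o,d=ray(c,u,v); return o+d*(z-o[2])/d[2]
def proj(c,p):
    R,t,f=cam(c); q=R@np.array(p)+t; return q[:2]/q[2]*f+[c["cx"],c["cy"]]
E
python3 - <<'E'
from h import *
s=sense(); print(tip_reach,s)
for n in("scene","top"):
    c=capture(n); cv2.imwrite(f"pics/{n}0.png",c["pixels"]); R,t,f=cam(c); print(n,f,-R.T@t,R[2])
E
```

```text
0.019 {'time_s': 0.0, 'joints': array([-5.13608381e+01,  2.20900063e+01,  3.80071259e-01, -2.89658000e-02,
       -6.84123417e+01, -1.48147945e+01]), 'joint_velocities': array([-0.02507877, -0.02291686, -0.11686493,  0.11958958, -0.02103072,
       -0.0653371 ]), 'effort': array([-1.47297487e-03, -3.90662634e+01,  1.87397736e+01,  4.21961278e+00,
        1.08628225e-02, -2.23006564e-04]), 'tcp_pos': array([ 0.25222998, -0.57122414,  0.24046958]), 'ee_rot': array([[-9.14863236e-01, -4.03762711e-01, -9.65370343e-04],
       [-4.03763854e-01,  9.14861141e-01,  1.96045065e-03],
       [ 9.16229456e-05,  2.18332588e-03, -9.99997612e-01]]), 'wrist_force': array([ 0.04512853,  0.15551057, -0.15549595]), 'moment': array([0.01101384, 0.01093038, 0.00013817]), 'gripper_force': 0.0, 'gripper_width': 0.998269813102527}
scene 594.4006653502905 [-0.13066378 -0.37239999  0.5260496 ] [ 0.75130721  0.4487368  -0.483914  ]
top 437.5308285438476 [0.41708597 0.05087308 0.91826017] [ 0.1924236  -0.00747516 -0.98128349]
```

View pics/scene0.png

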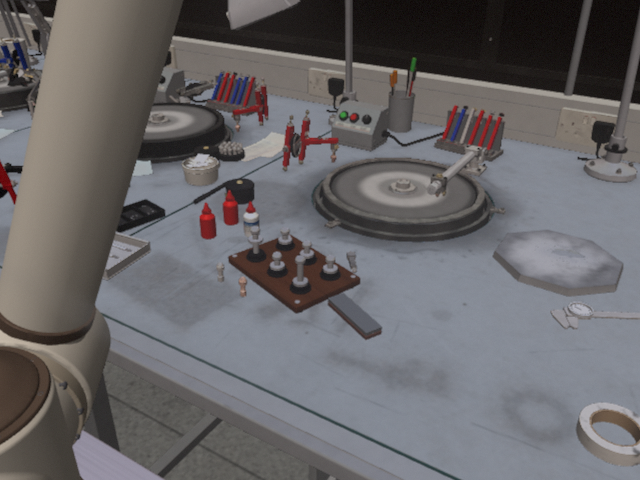

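View pics/top0.png

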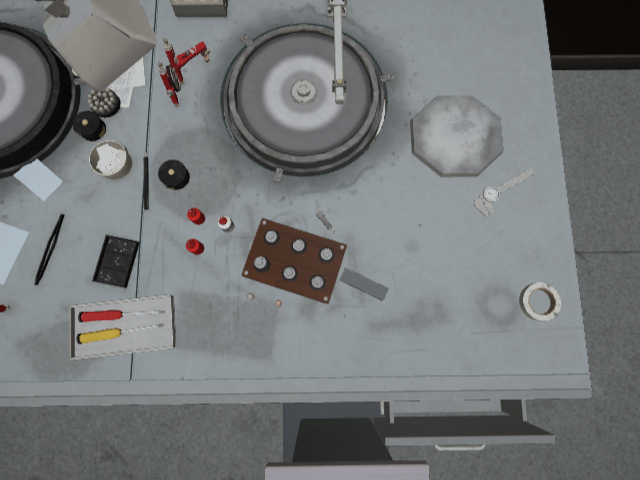

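The scene view has two tall dops: one near the bottle at (255,240) and one near the whetstone at (300,270). In the top view the holder is centred at about (295,260). I'll zoom in on both to tell them apart.

```bash
python3 - <<'E'
from h import *
a=cv2.imread("pics/scene0.png")[195:320,195:395]; b=cv2.imread("pics/top0.png")[205:315,225:400]
cv2.imwrite("pics/z1.png",np.vstack([cv2.resize(a,(480,300),interpolation=3),cv2.resize(b,(480,300),interpolation=3)]))
c=capture("top")
hsv=cv2.cvtColor(c["pixels"],cv2.COLOR_BGR2HSV)
m=cv2.inRange(hsv,(0,80,20),(20,255,130)); m[:,:235]=0;m[:210]=0;m[310:]=0;m[:,360:]=0
m=cv2.morphologyEx(m,cv2.MORPH_CLOSE,np.ones((25,25)))
k=max(cv2.findContours(m,0,2)[0],key=cv2.contourArea)
bx=cv2.boxPoints(cv2.minAreaRect(k)); P=np.array([onz(c,*p,.018) for p in bx]); print(P, np.linalg.norm(np.diff(P,axis=0),axis=1))
C=P.mean(0);e=[P[1]-P[0],P[2]-P[1]]; y=max(e,key=np.linalg.norm);y/=np.linalg.norm(y)
if y[1]<0:y=-y
x=np.array([y[1],-y[0],0]);print(C,y,np.degrees(np.arctan2(y[1],y[0])))
s=capture("scene")
for i in(-.03,.03):
  for j in(-.06,0,.06):
    q=C+i*x+j*y; q[2]=.053; q2=q.copy();q2[2]=.073
    print(i,j,q[:2].round(4),"top53",proj(c,q).round(),"scene",proj(s,q).round(),proj(s,q2).round())
E
```

```text
[[ 0.5214815   0.21128105  0.018     ]
 [ 0.64494575  0.17399949  0.018     ]
 [ 0.58212757 -0.0082169   0.018     ]
 [ 0.4616678   0.03331879  0.018     ]] [0.12897029 0.19274059 0.12741966]
[0.55255566 0.10259561 0.018     ] [ 0.32592085  0.94539706 -0.        ] 70.9786259896798
-0.03 -0.06 [0.5046 0.0556] top53 [316. 281.] scene [299. 269.] [299. 257.]
-0.03 0 [0.5242 0.1124] top53 [288. 271.] scene [276. 253.] [275. 242.]
-0.03 0.06 [0.5437 0.1691] top53 [259. 262.] scene [255. 238.] [254. 228.]
0.03 -0.06 [0.5614 0.0361] top53 [326. 252.] scene [329. 256.] [330. 245.]
0.03 0 [0.5809 0.0928] top53 [297. 243.] scene [306. 242.] [306. 231.]
0.03 0.06 [0.6005 0.1495] top53 [269. 234.] scene [284. 228.] [284. 218.]
```

View pics/z1.png

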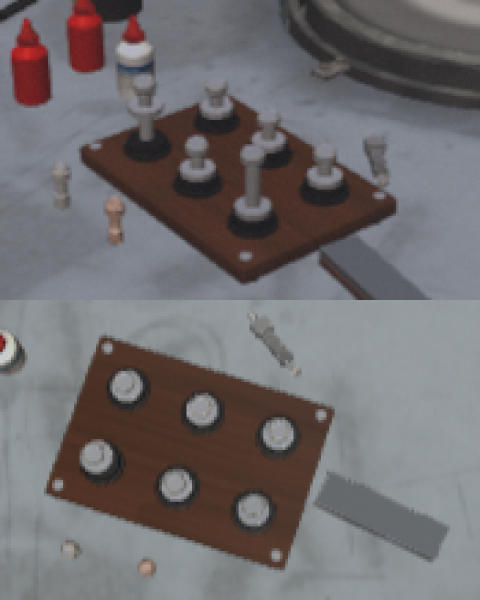

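The dop at slot (-0.03, +0.06) near the bottle is the proud one: bare shank shows below its collar. The long-necked one, at (-0.03, -0.06), has its collar on the socket. The target is near (0.544, 0.169), so I'm moving there high up while closing the fingers.

Request:
{"fn": "arm_command", "kwargs": {
  "deltas": [
    [0,0,0,-1.5,1.5,0,1],
    [0,0,0,-4.2,4.2,0,1],
    [0,0,0,-7,7,0,1],
    [0,0,0,-9.8,9.8,0,1],
    [0,0,0,-12.6,12.6,0,1],
    [0,0,0,-15.4,15.4,0,1],
    [0,0,0,-18.2,18.2,0,1],
    [0,0,0,-21,21,0,1]
  ]
}}

```text
time_s: 0.87
tcp_pos: [0.3599, -0.293, 0.2416]
ee_rot: [[-0.915, -0.404, 0.0], [-0.404, 0.915, -0.0], [-0.0, -0.0, -1.0]]
wrist_force: [0.3, -0.1, -0.2]
gripper_width: 0.479
gripper_force: 0.0
```

Request:
{"fn": "arm_command", "kwargs": {
  "deltas": [
    [0,0,0,-2.8,2.8,0,1],
    [0,0,0,-5.6,5.6,0,1],
    [0,0,0,-8.4,8.4,0,1],
    [0,0,0,-11.2,11.2,0,1],
    [0,0,0,-14,14,0,1],
    [0,0,0,-16.8,16.8,0,1],
    [0,0,0,-19.6,19.6,0,1],
    [0,0,0,-22.4,22.4,0,1]
  ]
}}

```text
time_s: 1.53
tcp_pos: [0.4743, 0.0026, 0.2418]
ee_rot: [[-0.915, -0.404, 0.0], [-0.404, 0.915, 0.0], [-0.001, -0.0, -1.0]]
wrist_force: [1.0, -0.5, -0.2]
gripper_width: 0.01
gripper_force: 0.0
```

```bash
python3 - <<'E'
from h import *
s=sense(); print(s["time_s"],s["tcp_pos"],s["ee_rot"],s["joints"],s["gripper_width"])
print("to go, tool cm",s["ee_rot"].T@(np.array([.5437,.1691,.24])-s["tcp_pos"])*100)
E
```

```text
1.5333 [0.47430605 0.00264602 0.24176451] [[-9.14589646e-01 -4.04382920e-01  4.83611114e-04]
 [-4.04382871e-01  9.14589773e-01  1.99306873e-04]
 [-5.22902075e-04 -1.32800490e-05 -9.99999863e-01]] [ 2.00074354e+01  7.19758707e+00 -1.98520356e+01 -1.40377502e-03
 -6.29204336e+01 -8.61543329e+01] 0.00994832699124335
to go, tool cm [-13.07772024  12.41753989   0.18312467]
```

Request:
{"fn": "arm_command", "kwargs": {
  "deltas": [
    [0,0,0,-2.8,2.7,0,1],
    [0,0,0,-5.6,5.3,0,1],
    [0,0,0,-8.4,8,0,1],
    [0,0,0,-11,10.5,0,1],
    [0,0,0,-12.6,12,0,1],
    [0,0,0,-13.1,12.5,0,1],
    [0,0,0,-13.1,12.5,0,1],
    [0,0,0,-13.1,12.5,0,1]
  ]
}}

```text
time_s: 2.2
tcp_pos: [0.543, 0.1674, 0.2411]
ee_rot: [[-0.915, -0.404, -0.001], [-0.404, 0.915, -0.001], [0.001, -0.0, -1.0]]
wrist_force: [-0.3, 0.3, -0.5]
gripper_width: 0.007
gripper_force: 0.0
```

```bash
python3 - <<'E'
from h import *
c=capture("wrist"); cv2.imwrite("pics/w1.png",c["pixels"]); R,t,f=cam(c); print(f,-R.T@t,R[2]); s=sense(); print(s["tcp_pos"],s["wrist_force"])
for z in(.053,.073): print(proj(c,[.5437,.1691,z]))
E
```

```text
386.6337509066618 [0.47135618 0.135136   0.38330755] [ 0.25966698  0.11535742 -0.95878346]
[0.54294285 0.16687978 0.24141232] [ 0.0266723  -1.01387515  0.03448409]
[325.12319906 220.60503054]
[325.24422633 226.28990471]
```

View pics/w1.png

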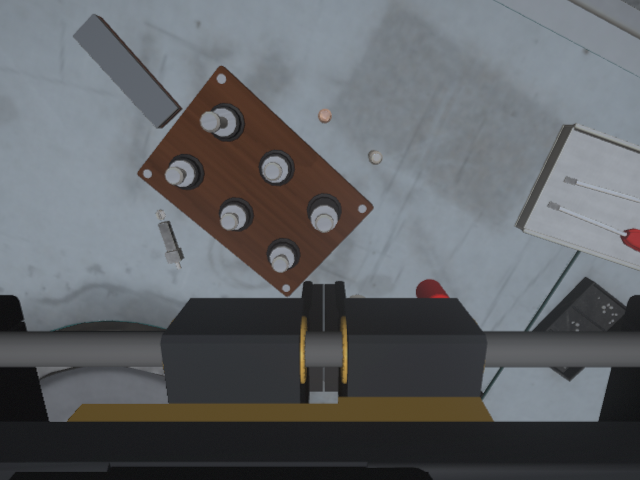

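The wrist view shows the proud dop's head at about (324,222), close to the predicted (325,226). Zooming in to find the centre of its flat top.

```bash
python3 - <<'E'
from h import *
im=cv2.imread("pics/w1.png"); a=cv2.resize(im[190:250,294:354],(480,480),interpolation=cv2.INTER_CUBIC)
t=cv2.imread("pics/top0.png")[242:282,240:280]; b=cv2.resize(t,(320,320),interpolation=cv2.INTER_CUBIC)
o=np.zeros((480,800,3),np.uint8);o[:,:480]=a;o[:320,480:]=b;cv2.imwrite("pics/z2.png",o)
E
```

```text
(no output)
```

View pics/z2.png

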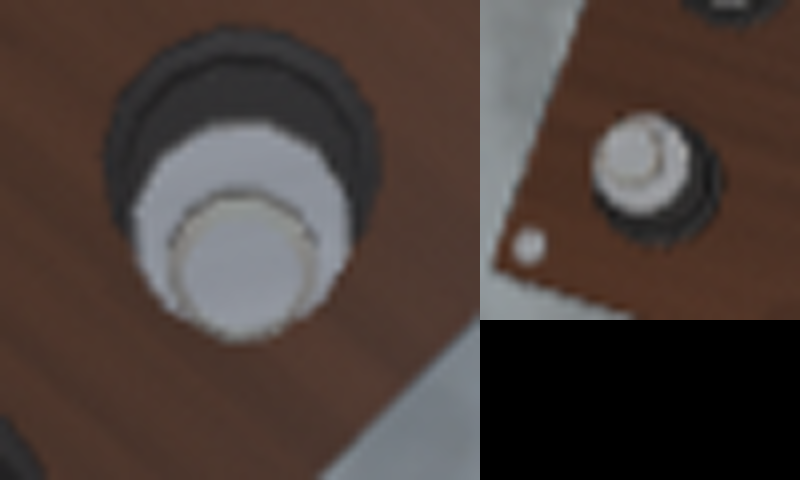

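The flat top's centre is at about (323.8,223.3) in the wrist view and (258.6,261.3) in the top view. Casting both rays at z=0.073 and intersecting them.

```bash
python3 - <<'E'
from h import *
w=capture("wrist");t=capture("top")
A=[];b=[]
for c,p in((w,(323.8,223.3)),(t,(258.6,261.3))):
    print(onz(c,*p,.073)); o,d=ray(c,*p); d/=np.linalg.norm(d); M=np.eye(3)-np.outer(d,d);A.append(M);b.append(M@o)
X=np.linalg.solve(sum(A),sum(b)); print("tri",X)
s=sense(); q=(onz(w,323.8,223.3,.073)+onz(t,258.6,261.3,.073))/2; q[2]=.073+tip_reach
print(s["tcp_pos"],"delta tool cm to touch",s["ee_rot"].T@(q-s["tcp_pos"])*100)
E
```

```text
[0.54190344 0.16649157 0.073     ]
[0.5419989  0.16770148 0.073     ]
tri [0.54103157 0.16650213 0.07792064]
[0.54305441 0.16657087 0.24182534] delta tool cm to touch [ 0.07875795  0.09241175 14.98254047]
```

Request:
{"fn": "arm_command", "kwargs": {
  "deltas": [
    [0,0,0,0.1,0.05,2.5,1],
    [0,0,0,0.1,0.05,5,1],
    [0,0,0,0.1,0.05,7.5,1],
    [0,0,0,0.1,0.05,10,1],
    [0,0,0,0.1,0.05,12,1],
    [0,0,0,0.1,0.05,13.3,1],
    [0,0,0,0.1,0.05,13.5,1],
    [0,0,0,0.1,0.05,13.5,1]
  ]
}}

```text
time_s: 3.02
tcp_pos: [0.542, 0.1668, 0.1063]
ee_rot: [[-0.915, -0.403, -0.001], [-0.403, 0.915, -0.001], [0.002, -0.0, -1.0]]
wrist_force: [0.2, -0.3, 0.7]
gripper_width: 0.004
gripper_force: 0.0
```

Request:
{"fn": "arm_command", "kwargs": {
  "deltas": [
    [0,0,0,0,0,0.2,1],
    [0,0,0,0,0,0.4,1],
    [0,0,0,0,0,0.6,1],
    [0,0,0,0,0,0.8,1],
    [0,0,0,0,0,1,1],
    [0,0,0,0,0,1.2,1],
    [0,0,0,0,0,1.4,1],
    [0,0,0,0,0,1.6,1]
  ]
}}

```text
time_s: 3.68
tcp_pos: [0.5425, 0.168, 0.0907]
ee_rot: [[-0.915, -0.404, 0.0], [-0.404, 0.915, -0.0], [-0.0, -0.0, -1.0]]
wrist_force: [-0.9, 0.7, 2.7]
gripper_width: 0.002
gripper_force: 1.4
```

In contact at about 3 N, with the tips at 71.7 mm. I have roughly 18 to 19 mm to go.

Request:
{"fn": "arm_command", "kwargs": {
  "deltas": [
    [0,0,0,0,0,0.2,1],
    [0,0,0,0,0,0.4,1],
    [0,0,0,0,0,0.6,1],
    [0,0,0,0,0,0.8,1],
    [0,0,0,0,0,1,1],
    [0,0,0,0,0,1.2,1],
    [0,0,0,0,0,1.4,1],
    [0,0,0,0,0,1.5,1]
  ]
}}

```text
time_s: 4.35
tcp_pos: [0.5425, 0.168, 0.0753]
ee_rot: [[-0.915, -0.404, 0.0], [-0.404, 0.915, 0.0], [-0.0, 0.0, -1.0]]
wrist_force: [-1.0, 0.1, 2.6]
gripper_width: 0.008
gripper_force: 1.3
```

Request:
{"fn": "arm_command", "kwargs": {
  "deltas": [
    [0,0,0,0,0,0.05,1],
    [0,0,0,0,0,0.1,1],
    [0,0,0,0,0,0.15,1],
    [0,0,0,0,0,0.2,1],
    [0,0,0,0,0,0.2,1],
    [0,0,0,0,0,0.2,1]
  ]
}}

```text
time_s: 4.85
tcp_pos: [0.5425, 0.168, 0.0735]
ee_rot: [[-0.915, -0.404, 0.0], [-0.404, 0.915, 0.0], [-0.0, 0.0, -1.0]]
wrist_force: [-0.6, 0.1, 1.8]
gripper_width: 0.003
gripper_force: 0.8
```

Creep down in small steps until the force rises.

Request:
{"fn": "arm_command", "kwargs": {
  "deltas": [
    [0,0,0,0,0,0.03,1],
    [0,0,0,0,0,0.06,1],
    [0,0,0,0,0,0.1,1],
    [0,0,0,0,0,0.1,1],
    [0,0,0,0,0,0.1,1]
  ]
}}

```text
time_s: 5.27
tcp_pos: [0.5425, 0.168, 0.0725]
ee_rot: [[-0.915, -0.404, 0.0], [-0.404, 0.915, 0.0], [-0.0, 0.0, -1.0]]
wrist_force: [-0.2, -0.3, 1.2]
gripper_width: 0.004
gripper_force: 1.1
```

Request:
{"fn": "arm_command", "kwargs": {
  "deltas": [
    [0,0,0,0,0,0.03,1],
    [0,0,0,0,0,0.05,1],
    [0,0,0,0,0,0.05,1],
    [0,0,0,0,0,0.05,1]
  ]
}}

```text
time_s: 5.6
tcp_pos: [0.5425, 0.168, 0.0724]
ee_rot: [[-0.915, -0.404, 0.0], [-0.404, 0.915, 0.0], [-0.0, -0.0, -1.0]]
wrist_force: [-1.4, 0.0, 5.4]
gripper_width: 0.005
gripper_force: 2.6
```

Request:
{"fn": "arm_command", "kwargs": {
  "deltas": [
    [0,0,0,0,0,0.02,1],
    [0,0,0,0,0,0.03,1],
    [0,0,0,0,0,0.03,1]
  ]
}}

```text
time_s: 5.85
tcp_pos: [0.5425, 0.168, 0.0724]
ee_rot: [[-0.915, -0.404, 0.0], [-0.404, 0.915, 0.0], [-0.0, -0.0, -1.0]]
wrist_force: [-2.0, 0.1, 7.1]
gripper_width: 0.006
gripper_force: 3.3
```

The dop has stopped dead at a tip height of 53.4 mm, with the force rising, so it's home. Withdrawing straight up.

Request:
{"fn": "arm_command", "kwargs": {
  "deltas": [
    [0,0,0,0,0,-0.3,1],
    [0,0,0,0,0,-1,1],
    [0,0,0,0,0,-3,1],
    [0,0,0,0,0,-6,1],
    [0,0,0,0,0,-9,1],
    [0,0,0,0,0,-12,1],
    [0,0,0,0,0,-14,1],
    [0,0,0,0,0,-14,1]
  ]
}}

```text
time_s: 6.52
tcp_pos: [0.5447, 0.1688, 0.2172]
ee_rot: [[-0.914, -0.405, 0.009], [-0.405, 0.915, 0.004], [-0.01, 0.0, -1.0]]
wrist_force: [0.9, 0.3, 0.8]
gripper_width: 0.006
gripper_force: 0.0
```

```bash
python3 - <<'E'
from h import *
a=capture("wrist")["pixels"][0:300,60:460]; b=capture("scene")["pixels"][195:320,195:395]
cv2.imwrite("pics/end.png",np.vstack([a,cv2.resize(b,(400,250),interpolation=3)]))
E
```

```text
(no output)
```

View pics/end.png

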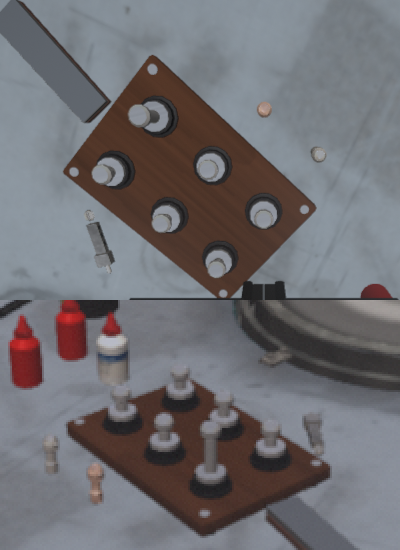

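The picture shows the pressed dop at (120,405) with its collar on its socket like the others, and the loose things are where they were.

```bash
python3 -c "
from station import finish_job; print(finish_job())"
```

```text
the job is handed in; nothing more can be done
None
```

The proud dop (near the oil bottle) is pressed home at about 7 N, the arm is withdrawn, the final picture shows everything else undisturbed, and the job is handed in; no verdict came back.

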